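# Light up and hold the inspection mirror on the marker

## Robot

A 6-joint arm with a two-finger parallel gripper is mounted at the origin on a cart in front of the work surface, level with it; the furniture and walls round the work are solid. World frame = base frame: x ahead of the robot, y to its left, z up, the work surface at z = 0. Lengths are in m, angles in rad, forces in N, time in s.
With the tool pointing down it reaches from about 0.35 to 0.975 m from the base axis. Payload 4.9 kg.
Tool frame: the origin (TCP) lies between the finger pads, 19 mm behind the fingertips; this is the grasp point; z points along the fingers, y is the line along which they close (so a half turn about z gives the same grasp; the last joint's range is limited). The gripper opens to 85 mm and grips with 20 to 120 N. Pads are 22 mm wide; open, the fingers measure 114 mm over their backs; the gripper's body (76 mm by 85 mm) begins 54 mm behind the grasp point. The pads swing forward as they close: fully open they stand 13 mm farther back than shut.
Start: joints at [-1.439, 0.053, 1.613, -0, 1.476, -0.119], TCP at [0.155, -0.605, 0.25] pointing down, gripper open.
Joint ranges: [-3.01, 3.01], [-1.01, 2.22], [0.06, 2.58], [-1.02, 4.17], [0.09, 2.62], [-3.14, 3.14]. Speed limits (rad/s): [2.57, 2.57, 3.14, 3.14, 3.14, 3.14].

## Interface

Orientations are given as a unit quaternion [w, x, y, z].
In Python, from plant import manip gives the robot as it stands. The module is installed in compiled form; this text tells all that it offers.
- The arm moves only by the tool move_arm, never from a script. Its argument "rows" is a list of rows, each a list of 7 numbers: the shift along the tool's x, y, z in cm, then the turn, a rotation vector about the tool's x, y, z in degrees, then the opening, from -1 (shut) to 1 (fully open). In form: [[tx, ty, tz, ax, ay, az, jaw], ...]. A call has 1 to 20 rows; each row shifts and turns the commanded pose from where the row before left it, along the tool's axes as they then stand; what a row does not reach is not made up. A row lasts 1/12 s, in which the tool goes at most 41.7 mm and 7.16 degrees, less where a joint would pass 70% of its speed; a pose out of reach is approached as far as the arm can. A call is refused whole if a number of a shift passes 4.17 or a number of a turn 7.16, either way. A call with a gripper value outside its range is refused whole. The fingers move at their own pace and stop on an object; the grip force is fixed at half the most. Time passes only in rows, so rows that do not move let the fingers close. It gives the time, the measured TCP pose, the force, the opening and the grip force at its end, in the units of the state.
- manip.state(): the state, without advancing time (a new reading comes with each control period).
- manip.grab_frame(name): name is "scene" or "top"; returns a dict with "img" (480x640x3 uint8, blue, green, red), "mtx" (3x3 intrinsics, pixels), "R" (3x3) and "t" (3): a world point X has camera coordinates R X + t. Camera axes: x right, y down, z forward; pixel columns grow to the right and rows downward; lengths in m; the calibration is good to about 2 mm. A picture is of the moment at which its call begins. There is no depth.
- manip.job_done(): hands the job in; it is judged then, once.
The state is a dict: "time": time; "joint_pos": joint angles; "joint_vel": joint speeds; "joint_efforts": joint torques, N m; "tool_pos": TCP position; "tool_rot": TCP orientation; "contact_force": force on the tool from outside, world axes, zero at the start; "ft_torque": the same for the moment, N m; "gripper_width": opening from 0.0 (shut) to 1.0 (fully open); "grasp_force": force on a finger pad.
Only numpy, scipy, OpenCV 4.12 (cv2) and the standard library are available. Lean on these libraries where they do the work, as an engineer would, in place of code of your own. Each camera call takes 0.05 s, during which the arm holds its last target. There are 200 camera calls.

## Task

First swing the red-knobbed lever of the ring-light dimmer until it stands on the green line, and leave it there. Then grip the yellow knob on top of the sprung inspection mirror and turn the mirror until the orange marker ball appears, reflected, in the middle of the bench camera's view; finish while still holding the mirror at that angle by its knob (let go, it springs back). Do not bump the camera or the marker's holder, and leave the loupe, the white tin and the steel block where they are.

Things in the scene. Friction and masses are not known exactly. Their poses are not given: they have to be found in the camera images.
- rig: Fixed pale aluminium base bar, 70 x 250 x 12 mm, that carries the mirror and the bench camera. Origin on the bench (z = 0) exactly below the mirror's turning axis; z up; its +y axis points from the mirror to the camera (roughly to the robot's left). The bar reaches from y = -50 to y = +200 mm.
- mirror: Upright mirror in a black frame 64x64x8 mm, turning about a vertical axis in the face of the glass. Origin on that axis at mid-glass, 90 mm above the bench. +x: normal of the reflecting face; z up. At rest it squarely faces the camera; it turns only counterclockwise from above (towards the robot's side), 0 to 1.3 rad, against a return spring of 0.08 N m/rad.
- mirror_knob (a point): Centre of the yellow bar knob on top of the mirror, on the turning axis, 146 mm above the bench: 34 mm long along the mirror's y (along the glass), 14 mm thick along the mirror's x (grip across this), 28 mm high (z = 132 to 160 mm). Mirror and knob turn together. The knob is the highest part of the rig; the camera's top is at 112 mm.
- sightline: Unseen frame: the camera's central line of sight after reflection. Origin on the mirror's axis, 90 mm high; +x is the level direction in which it leaves the mirror, z up. It turns twice as far as the mirror (at rest it points to the camera). It must pass through the ball: then the mirror's normal halves the angle between the directions from mirror axis to camera and to ball.
- bench_camera: Black inspection camera, 40 x 55 x 40 mm on a steel post, white ring light round the lens, fixed on the rig 155 mm from the mirror's axis along the rig's +y; origin at the foot of its post (12 mm above the bench). Its lens looks straight at the mirror's axis, along a level line at the height of the middle of the mirror.
- holder: Round black movement holder, 72 mm diameter, fixed, on the robot's side of the mirror; carries the marker ball on a thin pin. Origin on the bench below the ball. Do not touch.
- marker (a point): Centre of the orange marker ball, 24 mm diameter, 90 mm above the bench, the same height as the middle of the mirror, 140 to 230 mm from the mirror's axis.
- dimmer: Fixed grey dimmer box, 100 x 110 x 30 mm, of the ring light. Origin on the bench below the lever's axis, z up; the box reaches from x = -62 to x = +38 mm and 55 mm to either side. Short black ticks lie on its top round the axis and one long green line, 20 x 4 mm, that points away from the axis in the direction of lever value 1.1.
- dimmer_lever (a joint): Angle of the dimmer lever, rad, 0 to 1.5, about a vertical axis; grows as the lever swings clockwise seen from above. Lever at value q points, in the dimmer's frame, in the direction (cos a, sin a) with a = 3.8916 - q. The green line is at 1.1. It starts between 0 and 0.45. Moderate friction (0.04 N m): it stays where it is left.
- dimmer_axis (a point): Point on the lever's axis, 34 mm above the bench.
- dimmer_knob (a point): Middle height of the lever's upright red knob, 58 mm above the bench: a cylinder 15 mm in diameter, from z = 37 to z = 73 mm, 42 mm from the lever's axis.
- loupe: Loose black eye loupe with orange rim, 32 mm diameter, 27 mm high; origin at its underside. Leave alone.
- tin: Loose round white parts tin, 52 mm diameter, 23 mm high; origin at its underside. Leave alone.
- block: Loose hexagonal steel bench block, 36 x 42 x 25 mm; origin at its underside. Leave alone.

How it is judged:
On the way, in this order (a step that is already met when the one before it is completed fails the run):
1. the dimmer lever stands on the green line, within 0.09 rad, at rest (value of joint dimmer_lever between 1.01 and 1.19 rad and velocity of joint dimmer_lever between -0.05 and 0.05 rad/s), for 0.3 s.
2. the mirror, held by its knob, shows the marker to the camera: the reflected line of sight passes within 12 mm of the ball's centre (y of marker in the frame of sightline between -0.012 and 0.012 m and x of marker in the frame of sightline above 0.05 m and contact force between the fingers and mirror above 1 N), for 0.3 s.
At the end, for the whole second after the job is handed in: The fingers hold the mirror by its knob (over 1 N, TCP within 45 mm of the knob's centre), the mirror is still (under 0.05 rad/s), the reflected line of sight passes within 12 mm of the ball's centre, and the dimmer lever is within 0.09 rad of the green line (all of step 2 and angular speed of mirror below 0.05 rad/s and distance between the grasp point and mirror_knob below 0.045 m and value of joint dimmer_lever between 1.01 and 1.19 rad); the arm keeps its last pose, push and grip.
It fails at once if the loupe, tin or block is moved more than 20 mm (distance of any of loupe, tin, block from where it was at the start of the episode above 0.02 m).
It fails at once if the robot bumps the camera or the marker's holder (over 3 N) (contact force between any of the arm, the fingers and bench_camera above 3 N or contact force between any of the arm, the fingers and holder above 3 N).
It also fails if it takes over 46 s, if anything falls off the work surface, if the arm or the gripper's body presses on something with over 40 N, if the wrist force passes 120 N, or if a joint passes its speed limit or range.

## Working session

There is one attempt and no reset: what is moved stays moved. The work goes in short steps, Python scripts to look and compute and a tool call to move; the robot and the scene stay as the last step left them, time stands still between calls to the robot, and variables do not carry over. Pictures are saved under pics/ and viewed, at most 10 in all, crops included, and the job is handed in when it is done.

Besides the shell and the picture viewer there is one more tool, called after "Emit:" as name(argument=value, ...) on one line, values as JSON. move_arm: Moves the arm, as the interface text tells. Its arguments: {"type":"object","properties":{"rows":{"type":"array","items":{"type":"array","items":{"type":"number"}}}},"required":["rows"]}

```bash
mkdir -p pics
python3 - <<'E'
from plant import manip
import cv2,pickle
d={}
for n in ("scene","top"):
    f=manip.grab_frame(n); cv2.imwrite(f"pics/{n}0.png",f["img"]); d[n]=f
    print(n,f["mtx"].tolist(),f["R"].tolist(),f["t"].tolist())
pickle.dump(d,open("f0.pkl","wb"))
print(manip.state())
E
```

```text
scene [[543.2904761924846, 0.0, 316.5692516342025], [0.0, 543.2904761924846, 241.50665255079565], [0.0, 0.0, 1.0]] [[0.9957968200611023, -0.08894247169428825, -0.021861607559989518], [-0.06628853191669055, -0.5351705851825165, -0.842139106853335], [0.06320224436304579, 0.8400486185241387, -0.5388170327886455]] [-0.5468496476089099, 0.12706499873468158, 1.6620208207384177]
top [[474.9377986410422, 0.0, 322.34462680069515], [0.0, 474.9377986410422, 241.60391642950867], [0.0, 0.0, 1.0]] [[0.023887435892904194, -0.999552405267124, -0.018010539446937937], [-0.998800251361361, -0.023091347553698387, -0.04318388065744429], [0.04274866415391807, 0.019020483507566844, -0.9989047867140262]] [0.010542451708795919, 0.5671641645870502, 1.2015318990103172]
{'time': 0.1, 'joint_pos': array([-1.43898486e+00,  5.33054049e-02,  1.61416703e+00,  1.00439684e-05,
        1.47599915e+00, -1.19029476e-01]), 'joint_vel': array([-4.09762518e-04, -2.98081525e-03, -3.42017726e-03, -5.32332534e-06,
       -5.23095505e-04, -7.55854977e-04]), 'joint_efforts': array([ 3.14740328e-04, -3.94905996e+01, -3.71364605e+01, -1.09982554e-04,
        3.90616202e-03,  1.53456153e-05]), 'tool_pos': array([ 0.15505128, -0.60491215,  0.24887072]), 'tool_rot': array([-9.3947790e-04,  9.9214478e-01,  1.2509138e-01, -1.0051902e-06]), 'contact_force': array([-0.16129662, -0.62661719,  0.79459359]), 'ft_torque': array([0.00503206, 0.01415381, 0.07019105]), 'grasp_force': 0.0, 'gripper_width': 0.9998883436266514}
```

View pics/top0.png

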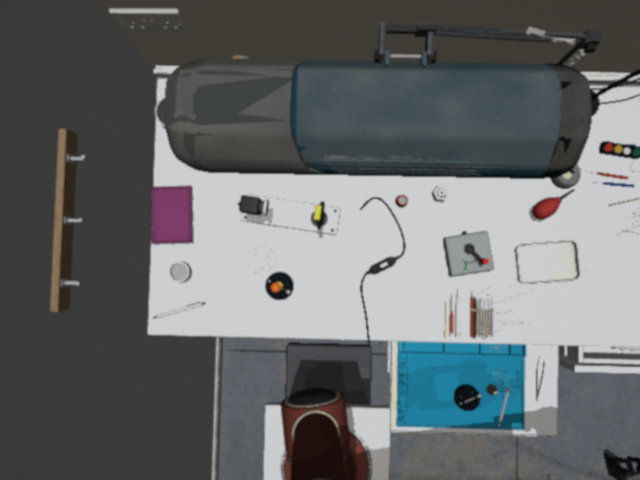

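View pics/scene0.png

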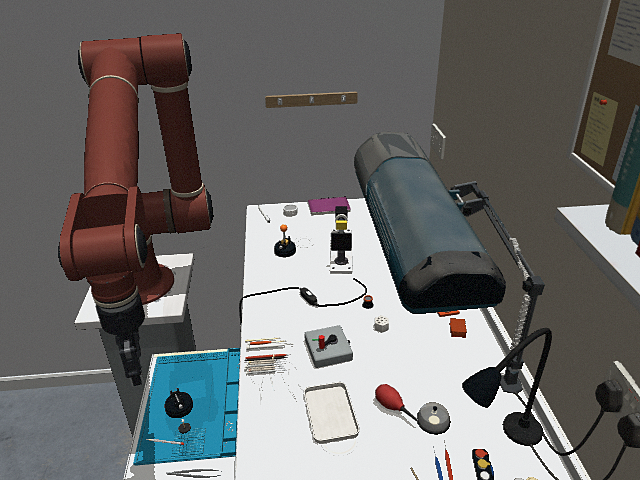

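Run:
```python
import cv2,pickle,numpy as np
d=pickle.load(open("f0.pkl","rb"))
def crop(n,x,y,w,h,s):
    c=cv2.resize(d[n]["img"][y:y+h,x:x+w],None,fx=s,fy=s,interpolation=cv2.INTER_CUBIC)
    for i in range(0,w,10): cv2.putText(c,str(x+i),(i*s,8),0,.3,(0,0,255),1); cv2.line(c,(i*s,10),(i*s,14),(0,0,255),1)
    for i in range(0,h,10): cv2.putText(c,str(y+i),(0,i*s+4),0,.3,(0,0,255),1)
    return c
a=crop("top",235,185,115,120,5); 
cv2.imwrite("pics/c1.png",a)
b=crop("top",435,225,65,60,6); c=crop("scene",300,318,60,55,6); e=crop("scene",270,200,90,80,4)
W=np.zeros((700,760,3),np.uint8)
W=np.zeros((600,800,3),np.uint8)
b=crop("top",440,228,60,50,6);c=crop("scene",300,322,60,50,6);e=crop("scene",270,205,90,70,4)
W[:300,:360]=b;W[300:600,:360]=c;W[:280,380:740]=e
cv2.imwrite("pics/c2.png",W)
```

```text
(no output)
```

View pics/c1.png

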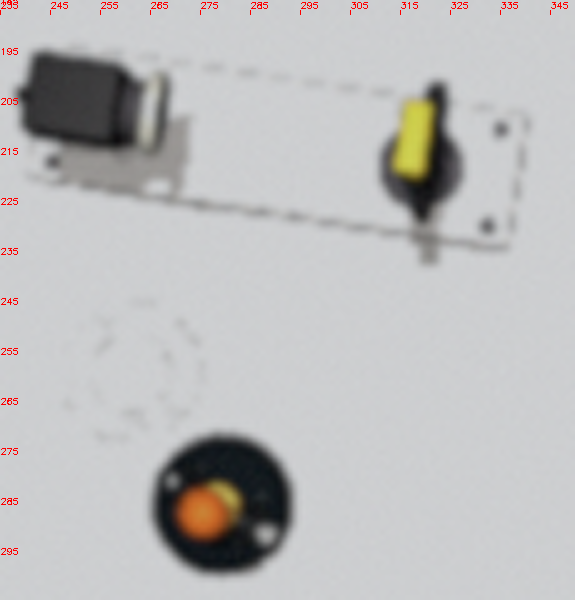

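View pics/c2.png

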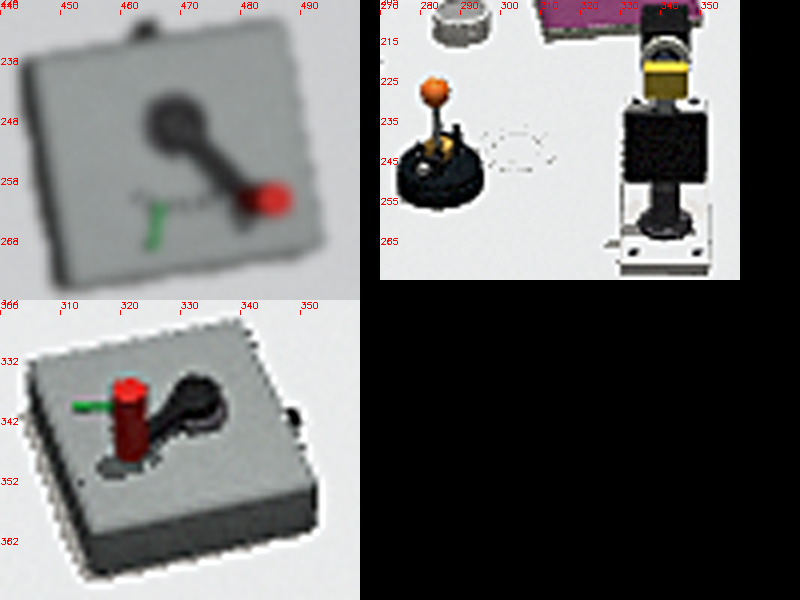

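```bash
cat > h.py <<'E'
import numpy as np,pickle
d=pickle.load(open("f0.pkl","rb"))
def ray(n,u,v):
    f=d[n]; C=-f["R"].T@f["t"]; r=f["R"].T@np.linalg.solve(f["mtx"],[u,v,1]); return C,r
def onz(n,u,v,z):
    C,r=ray(n,u,v); return (C+r*(z-C[2])/r[2])[:2]
E
python3 - <<'E'
from h import *
np.set_printoptions(precision=4,suppress=True)
T=lambda x,y,z:onz("top",235+(x+.5)/5-.5,185+(y+.5)/5-.5,z)
D=lambda x,y,z:onz("top",440+(x+.5)/6-.5,228+(y+.5)/6-.5,z)
kt=T(413.5,139,.16);print("mknob top",kt,"scene",onz("scene",341.1,221.3,.16))
b=T(203,513,.09);print("ball",b,"scene",onz("scene",283.1,227.6,.09))
p=[T(x,y,.012) for x,y in((75,48),(528,118),(30,178),(508,247))]
for a,c in((p[0],p[1]),(p[2],p[3])): v=a-c;print("rig y dir",np.arctan2(v[1],v[0]), np.linalg.norm(v))
print("rig corners",p, "camera rear/lens top", T(35,95,.09),T(150,108,.09))
kd=T(428,101,.16)-T(408,177,.16);print("knob dir",np.arctan2(kd[1],kd[0]))
for z in(.03,.04,.05):print("dim axis",D(175,125,z))
print("green",D(158,207,.03),D(152,247,.03))
print("red top",D(273,200,.073),"scene",onz("scene",321.2,336.2,.073))
print("dim corners",[D(x,y,.03) for x,y in((25,62),(278,18),(325,242),(65,290))])
# lamp edge: intersect planes
def plane(n,a,c):
    C,r=ray(n,*a);_,s=ray(n,*c);m=np.cross(r,s);m/=np.linalg.norm(m);return m,m@C
m1,d1=plane("top",(200,168),(570,176));m2,d2=plane("scene",(365,190),(405,300))
for y in(0,-.3,-.5):
    A=np.array([m1[[0,2]],m2[[0,2]]]);print("lamp y",y,"x,z",np.linalg.solve(A,[d1-m1[1]*y,d2-m2[1]*y]))
for n,u,v in(("loupe",402,200),("block",440,194),("tin",180,271)):print(n,onz("top",u,v,.025))
E
```

```text
mknob top [0.626 0.034] scene [0.6286 0.0213]
ball [0.4519 0.1323] scene [0.4541 0.123 ]
rig y dir 1.4386562083041925 0.23596640735830743
rig y dir 1.4499755845963544 0.24811164663366267
rig corners [array([0.6846, 0.2141]), array([ 0.6535, -0.0198]), array([0.617 , 0.2352]), array([ 0.587 , -0.0111])] camera rear/lens top [0.6505 0.219 ] [0.6454 0.1633]
knob dir -0.23239381548233437
dim axis [ 0.5574 -0.3433]
dim axis [ 0.5571 -0.3404]
dim axis [ 0.5567 -0.3376]
green [ 0.5231 -0.3366] [ 0.5064 -0.3343]
red top [ 0.5267 -0.3704] scene [ 0.5284 -0.3787]
dim corners [array([ 0.5823, -0.2807]), array([ 0.6031, -0.3856]), array([ 0.5102, -0.4059]), array([ 0.4876, -0.2985])]
lamp y 0 x,z [0.7049 0.2426]
lamp y -0.3 x,z [0.7032 0.2488]
lamp y -0.5 x,z [0.7022 0.2529]
loupe [ 0.6763 -0.1755]
block [ 0.6936 -0.271 ]
tin [0.4833 0.3828]
```

Top view: mirror knob at about (317,212), ball (275,287), dimmer hub (469,248), red knob (485,261), green line (465,265). The lamp edge lies at x≈0.70, z≈0.25. Next I move above the red knob.

Emit:
move_arm(rows=[[2.3,-0.75,0.3,0,0,0,1],[2.3,-0.75,0.3,0,0,0,1],[2.3,-0.75,0.3,0,0,0,1],[2.3,-0.75,0.3,0,0,0,1],[2.3,-0.75,0.3,0,0,0,1],[2.3,-0.75,0.3,0,0,0,1],[2.3,-0.75,0.3,0,0,0,1],[2.3,-0.75,0.3,0,0,0,1],[2.3,-0.75,0.3,0,0,0,1],[2.3,-0.75,0.3,0,0,0,1],[2.3,-0.75,0.3,0,0,0,1],[2.3,-0.75,0.3,0,0,0,1],[2.3,-0.75,0.3,0,0,0,1],[2.3,-0.75,0.3,0,0,0,1],[2.3,-0.75,0.3,0,0,0,1],[2.3,-0.75,0.3,0,0,0,1],[2.3,-0.75,0.3,0,0,0,1],[2.3,-0.75,0.3,0,0,0,1],[0,0,0,0,0,0,0.3],[0,0,0,0,0,0,0.3]])

```text
time: 1.77
tool_pos: [0.523, -0.3709, 0.195]
tool_rot: [-0.001, 0.992, 0.126, -0.001]
contact_force: [0.3, 0.4, 0.1]
gripper_width: 0.747
grasp_force: 0.0
```

```bash
cat >> h.py <<'E'
from scipy.spatial.transform import Rotation as Ro
def tool(s):
    q=s["tool_rot"]; return np.array(s["tool_pos"]),Ro.from_quat([q[1],q[2],q[3],q[0]])
def to(s,p):
    P,R=tool(s); return np.round(R.inv().apply(np.array(p)-P)*100,2)
def show(s):
    P,R=tool(s); x=R.apply([1,0,0]); print("t",round(s["time"],2),"pos",P.round(4),"xhead",round(np.arctan2(x[1],x[0]),4),"ez",R.apply([0,0,1]).round(3),"F",s["contact_force"].round(1),"w",round(s["gripper_width"],3),"g",round(s["grasp_force"],1),"q",np.round(s["joint_pos"],2))
E
python3 - <<'E'
from h import *
from plant import manip
s=manip.state();show(s);print(to(s,[.5267,-.3704,.062]))
E
```

```text
t 1.77 pos [ 0.523  -0.3709  0.195 ] xhead 0.2528 ez [-0.001  0.001 -1.   ] F [0.3 0.4 0.1] w 0.747 g 0.0 q [-0.73  0.13  1.62 -0.    1.39  0.59]
[ 0.39  0.06 13.3 ]
```

Emit:
move_arm(rows=[[0.4,0.05,2,0,0,0,0.3],[0,0,2,0,0,0,0.3],[0,0,2,0,0,0,0.3],[0,0,2,0,0,0,0.3],[0,0,2,0,0,0,0.3],[0,0,1.5,0,0,0,0.3],[0,0,1,0,0,0,0.3],[0,0,0.8,0,0,0,0.3],[0,0,0,0,0,0,-0.3],[0,0,0,0,0,0,-0.6],[0,0,0,0,0,0,-1],[0,0,0,0,0,0,-1],[0,0,0,0,0,0,-1],[0,0,0,0,0,0,-1],[0,0,0,0,0,0,-1],[0,0,0,0,0,0,-1]])

```text
time: 3.1
tool_pos: [0.5273, -0.3725, 0.0646]
tool_rot: [0.001, 0.992, 0.125, 0.001]
contact_force: [-1.6, -3.3, 6.1]
gripper_width: 0.15
grasp_force: 58.7
```

Run:
```python
from h import *
from plant import manip
s=manip.state();show(s)
f=manip.grab_frame("top");import cv2
c=f["img"][215:285,430:510];cv2.imwrite("pics/g1.png",cv2.resize(c,None,fx=6,fy=6,interpolation=2))
c0=np.array([.5576,-.3403]);P=s["tool_pos"];a=np.arctan2(*(P[:2]-c0)[::-1])%(2*np.pi);print("a",a,np.linalg.norm(P[:2]-c0))
prev=P
for k in np.linspace(a,2.99,11)[1:]:
    p=np.array([*(c0+.042*np.array([np.cos(k),np.sin(k)])),P[2]]);print(to(s,prev+0*p)*-1+to(s,p));prev=p
```

```text
t 3.1 pos [ 0.5273 -0.3725  0.0646] xhead 0.2508 ez [ 0.002 -0.002 -1.   ] F [-1.6 -3.3  6.1] w 0.15 g 58.7 q [-0.73  0.27  1.69 -0.    1.17  0.59]
a 3.9573009897279583 0.044197458313750514
[-0.01 -0.47 -0.  ]
[-0.17 -0.37  0.  ]
[-0.13 -0.39  0.  ]
[-0.09 -0.39  0.  ]
[-0.05 -0.41 -0.01]
[-0.02 -0.4   0.  ]
[ 0.03 -0.41  0.  ]
[ 0.06 -0.4   0.  ]
[ 0.11 -0.39  0.  ]
[ 0.14 -0.38  0.  ]
```

View pics/g1.png

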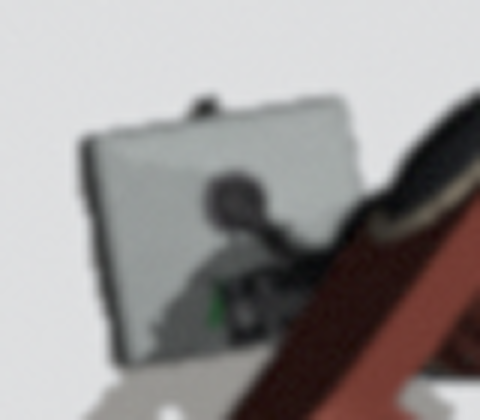

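The gripper holds the knob (58.7 N). The picture shows the fingers on the knob at about (265,300) in the crop, with the green line just to the left. Now I swing it along the arc.

Emit:
move_arm(rows=[[0,-0.45,0,0,0,0,-1],[-0.15,-0.4,0,0,0,0,-1],[-0.15,-0.4,0,0,0,0,-1],[-0.1,-0.4,0,0,0,0,-1],[-0.05,-0.4,0,0,0,0,-1],[0,-0.4,0,0,0,0,-1],[0,-0.4,0,0,0,0,-1],[0.05,-0.4,0,0,0,0,-1],[0.1,-0.4,0,0,0,0,-1],[0.15,-0.35,0,0,0,0,-1],[0,0,0,0,0,0,-1],[0,0,0,0,0,0,-1]])

```text
time: 4.15
tool_pos: [0.5138, -0.3357, 0.0645]
tool_rot: [0.002, 0.992, 0.124, -0.002]
contact_force: [-9.8, -7.8, 6.7]
gripper_width: 0.151
grasp_force: 60.2
```

Run:
```python
from h import *
from plant import manip
s=manip.state();show(s)
c0=np.array([.5576,-.3403]);P=s["tool_pos"];a=np.arctan2(*(P[:2]-c0)[::-1])%(2*np.pi);print("a",a,"q",4.0916-a)
print(to(s,[*(c0+.042*np.array([np.cos(2.99),np.sin(2.99)])),P[2]]))
```

```text
t 4.15 pos [ 0.5138 -0.3357  0.0645] xhead 0.2496 ez [-0.003 -0.005 -1.   ] F [-9.8 -7.8  6.7] w 0.151 g 60.2 q [-0.7   0.21  1.77 -0.01  1.16  0.63]
a 3.0379617024842935 q 1.0536382975157061
[ 0.26 -0.12 -0.  ]
```

Emit:
move_arm(rows=[[0.2,-0.15,0,0,0,0,-1],[0,0,0,0,0,0,-1],[0,0,0,0,0,0,-1],[0,0,0,0,0,0,-0.8],[0,0,0,0,0,0,-0.6],[0,0,0,0,0,0,-0.4],[0,0,0,0,0,0,-0.2],[0,0,0,0,0,0,0],[0,0,0,0,0,0,0.2],[0,0,0,0,0,0,0.3],[0,0,-1,0,0,0,0.3],[0,0,-2,0,0,0,0.3],[0,0,-3,0,0,0,0.3],[0,0,-4,0,0,0,0.3],[0,0,-4,0,0,0,0.3],[-3,0,-2,0,0,0,0.3],[-4,0,0,0,0,0,0.3],[-4,0,0,0,0,0,0.3],[-4,0,0,0,0,0,0.3],[0,0,0,0,0,0,0.3]])

```text
time: 5.82
tool_pos: [0.3669, -0.3695, 0.2237]
tool_rot: [0.001, 0.992, 0.123, -0.001]
contact_force: [0.3, 0.0, -0.6]
gripper_width: 0.649
grasp_force: 0.0
```

Run:
```python
from h import *
from plant import manip
import cv2
s=manip.state();show(s)
f=manip.grab_frame("top")
W=np.zeros((480,780,3),np.uint8)
W[:480,:480]=cv2.resize(f["img"][220:280,440:500],None,fx=8,fy=8,interpolation=2)
cv2.imwrite("pics/g2.png",W[:,:480])
```

```text
t 5.82 pos [ 0.3669 -0.3695  0.2237] xhead 0.2459 ez [-0.002 -0.001 -1.   ] F [ 0.3  0.  -0.6] w 0.649 g 0.0 q [-0.93 -0.18  1.88 -0.    1.44  0.39]
```

View pics/g2.png

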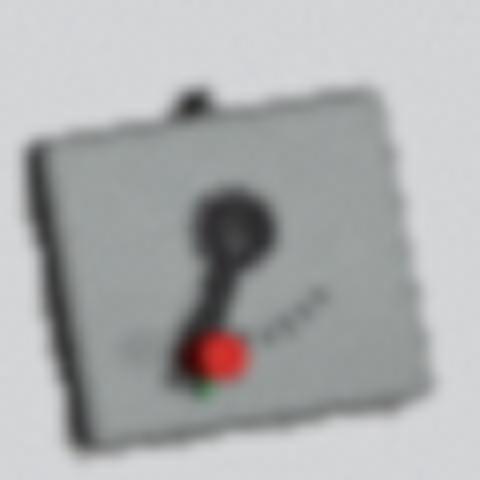

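The red knob top is at (221,356) in the crop, i.e. full-image pixel (467.2,264.1), with the green line's end just beyond it. I compute the angle from this and plan the route to the mirror.

Run:
```python
from h import *
from plant import manip
p=onz("top",467.2,264.06,.073);c0=np.array([.5576,-.3403]);v=p-c0
print(p,np.linalg.norm(v),"q",3.8916+.2-np.arctan2(v[1],v[0])%(2*np.pi))
g=onz("top",440+206.5/8-.5,220+390.5/8-.5,.03)-c0;print("green end",np.linalg.norm(g),np.arctan2(g[1],g[0]))
s=manip.state();print(to(s,[.60,.034,.26]),to(s,[.626,.034,.152]))
```

```text
[ 0.51808282 -0.32762265] 0.0415008751172099 q 1.2604414053615391
green end 0.050373418197141 3.042286295789768
[ 32.23 -33.45  -3.64] [ 34.74 -32.83   7.16]
```

The lever reads q≈1.26, so it drifted past the line on release. I'll nudge it back by loosely caging the knob and pushing with one pad, then check.

Run:
```python
from h import *
from plant import manip
s=manip.state();a=to(s,[.518,-.329,.15]);b=to(s,[.518,-.329,.064]);c=to(s,[.5184,-.344,.064]);print(a,b-a,c-b)
```

```text
[15.41 -0.26  7.39] [ 0.   -0.01  8.6 ] [-0.33  1.46  0.  ]
```

Emit:
move_arm(rows=[[3,0,0.5,0,0,0,-0.2],[3,0,1,0,0,0,-0.2],[3,0,1.5,0,0,0,-0.2],[3,-0.1,1.5,0,0,0,-0.2],[2.4,-0.1,1.5,0,0,0,-0.2],[1,-0.05,1.4,0,0,0,-0.2],[0,0,0,0,0,0,-0.2],[0,0,2,0,0,0,-0.2],[0,0,2,0,0,0,-0.2],[0,0,2,0,0,0,-0.2],[0,0,1.5,0,0,0,-0.2],[0,0,1.1,0,0,0,-0.2],[0,0,0,0,0,0,-0.2]])

```text
time: 6.95
tool_pos: [0.5188, -0.3267, 0.0609]
tool_rot: [-0.002, 0.992, 0.125, -0.001]
contact_force: [0.1, 0.1, -0.2]
gripper_width: 0.399
grasp_force: 0.0
```

Run:
```python
from h import *
from plant import manip
s=manip.state();show(s);print(to(s,[.5184,-.344,.064]))
```

```text
t 6.95 pos [ 0.5188 -0.3267  0.0609] xhead 0.2508 ez [-0.003  0.003 -1.   ] F [ 0.1  0.1 -0.2] w 0.399 g 0.0 q [-0.68  0.21  1.77  0.    1.16  0.64]
[-0.47  1.66 -0.31]
```

Then push with one pad, back off 6 mm, lift, retreat and look.

Emit:
move_arm(rows=[[-0.1,0.4,0,0,0,0,-0.2],[-0.1,0.4,0,0,0,0,-0.2],[-0.1,0.3,0,0,0,0,-0.2],[-0.1,0.2,0,0,0,0,-0.2],[0,0.2,0,0,0,0,-0.2],[0,0.1,0,0,0,0,-0.2],[0,0,0,0,0,0,-0.2],[0,0,0,0,0,0,-0.2],[0,0,0,0,0,0,-0.2],[0,0,0,0,0,0,-0.2]])

```text
time: 7.78
tool_pos: [0.5203, -0.3442, 0.063]
tool_rot: [0.0, 0.992, 0.125, 0.0]
contact_force: [-0.1, 1.1, 0.7]
gripper_width: 0.402
grasp_force: 0.0
```

Run:
```python
from h import *
from plant import manip
show(manip.state())
```

```text
t 7.78 pos [ 0.5203 -0.3442  0.063 ] xhead 0.2509 ez [ 0. -0. -1.] F [-0.1  1.1  0.7] w 0.402 g 0.0 q [-0.7   0.23  1.75 -0.    1.16  0.62]
```

Emit:
move_arm(rows=[[0,-0.3,0,0,0,0,-0.2],[0,-0.4,0,0,0,0,-0.2],[0,0,-1,0,0,0,-0.2],[0,0,-2,0,0,0,-0.2],[0,0,-3,0,0,0,-0.2],[0,0,-4,0,0,0,-0.2],[0,0,-4,0,0,0,0],[-3,0,-2,0,0,0,0],[-4,0,0,0,0,0,0],[-4,0,0,0,0,0,0],[-4,0,0,0,0,0,0],[0,0,0,0,0,0,0]])

```text
time: 8.78
tool_pos: [0.3684, -0.3757, 0.2237]
tool_rot: [0.001, 0.992, 0.123, -0.001]
contact_force: [0.4, -0.7, -0.1]
gripper_width: 0.507
grasp_force: 0.0
```

Run:
```python
from h import *
from plant import manip
import cv2
s=manip.state();show(s)
f=manip.grab_frame("top");im=f["img"];pickle.dump(f,open("f3.pkl","wb"))
h=cv2.cvtColor(im,cv2.COLOR_BGR2HSV)[220:280,440:500]
m=(((h[...,0]<8)|(h[...,0]>172))&(h[...,1]>170)&(h[...,2]>150));ys,xs=np.nonzero(m);print("auto red",xs.mean()+440,ys.mean()+220,m.sum())
p=onz("top",xs.mean()+440,ys.mean()+220,.073);v=p-[.5576,-.3403];print(p,np.linalg.norm(v),"q",4.0916-np.arctan2(v[1],v[0])%(2*np.pi))
cv2.imwrite("pics/g3.png",cv2.resize(im[220:280,440:500],None,fx=8,fy=8,interpolation=2))
```

```text
t 8.78 pos [ 0.3684 -0.3757  0.2237] xhead 0.2461 ez [-0.002 -0.002 -1.   ] F [ 0.4 -0.7 -0.1] w 0.507 g 0.0 q [-0.94 -0.17  1.87 -0.    1.44  0.39]
auto red 469.0 264.5 16
[ 0.51712714 -0.33194712] 0.04132581903909594 q 1.1535320363922201
```

View pics/g3.png

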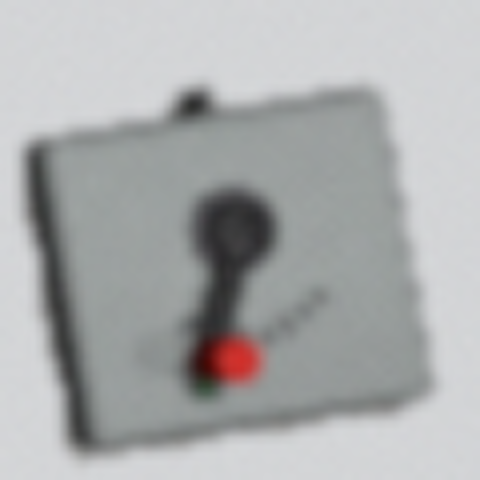

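The red top is now at (236,358), giving q≈1.15–1.16, which is inside the band but near its edge. One more 3 mm nudge.

Run:
```python
from h import *
from plant import manip
s=manip.state();a=to(s,[.5185,-.334,.15]);b=to(s,[.5185,-.334,.063]);c=to(s,[.519,-.347,.063]);print(a,b-a,c-b)
```

```text
[15.34 -0.4   7.39] [ 0.   -0.01  8.7 ] [-0.27  1.27  0.  ]
```

Emit:
move_arm(rows=[[3,-0.1,0.5,0,0,0,-0.2],[3,-0.1,1,0,0,0,-0.2],[3,-0.1,1.5,0,0,0,-0.2],[3,-0.1,1.5,0,0,0,-0.2],[2.3,0,1.5,0,0,0,-0.2],[1,0,1.4,0,0,0,-0.2],[0,0,0,0,0,0,-0.2],[0,0,2,0,0,0,-0.2],[0,0,2,0,0,0,-0.2],[0,0,2,0,0,0,-0.2],[0,0,1.5,0,0,0,-0.2],[0,0,1.1,0,0,0,-0.2],[0,0,0,0,0,0,-0.2]])

```text
time: 9.92
tool_pos: [0.5191, -0.3317, 0.0609]
tool_rot: [-0.001, 0.992, 0.125, -0.001]
contact_force: [-1.0, 0.5, 0.3]
gripper_width: 0.401
grasp_force: 0.0
```

Run:
```python
from h import *
from plant import manip
s=manip.state();show(s);print(to(s,[.519,-.347,.063]))
```

```text
t 9.92 pos [ 0.5191 -0.3317  0.0609] xhead 0.2509 ez [-0.003  0.003 -1.   ] F [-1.   0.5  0.3] w 0.401 g 0.0 q [-0.69  0.22  1.77 -0.    1.16  0.63]
[-0.39  1.48 -0.21]
```

Emit:
move_arm(rows=[[-0.1,0.4,0,0,0,0,-0.2],[-0.1,0.4,0,0,0,0,-0.2],[-0.1,0.3,0,0,0,0,-0.2],[-0.1,0.2,0,0,0,0,-0.2],[0,0.1,0,0,0,0,-0.2],[0,0,0,0,0,0,-0.2],[0,0,0,0,0,0,-0.2],[0,0,0,0,0,0,-0.2],[0,0,0,0,0,0,-0.2],[0,0,0,0,0,0,-0.2]])

```text
time: 10.75
tool_pos: [0.52, -0.3472, 0.063]
tool_rot: [0.0, 0.992, 0.125, 0.0]
contact_force: [-0.1, 0.0, 0.3]
gripper_width: 0.401
grasp_force: 0.0
```

Emit:
move_arm(rows=[[0,-0.3,0,0,0,0,-0.2],[0,-0.4,0,0,0,0,-0.2],[0,0,-1,0,0,0,-0.2],[0,0,-2,0,0,0,-0.2],[0,0,-3,0,0,0,-0.2],[0,0,-4,0,0,0,-0.2],[0,0,-4,0,0,0,0],[-3,0,-4,0,0,0,0],[-4,0,0,0,0,0,0],[-4,0,0,0,0,0,0],[-4,0,0,0,0,0,0],[0,0,0,0,0,0,0]])

```text
time: 11.75
tool_pos: [0.3731, -0.3776, 0.2372]
tool_rot: [0.001, 0.992, 0.123, -0.001]
contact_force: [0.1, -0.5, 0.4]
gripper_width: 0.502
grasp_force: 0.0
```

Run:
```python
from h import *
from plant import manip
import cv2
s=manip.state();show(s)
f=manip.grab_frame("top");im=f["img"];pickle.dump(f,open("f4.pkl","wb"))
def red(im):
    w=np.clip(im[220:280,440:500,2].astype(float)-im[220:280,440:500,1]-90,0,None);y,x=np.mgrid[220:280,440:500];return (x*w).sum()/w.sum(),(y*w).sum()/w.sum()
for I in(pickle.load(open("f3.pkl","rb"))["img"],im):
    u=red(I);v=onz("top",*u,.073)-[.5576,-.3403];print(u,np.linalg.norm(v),"q",4.0916-np.arctan2(v[1],v[0])%(2*np.pi))
print(tool(s)[1].as_quat())
# mirror plan: approach pose above knob, tilted 15 deg, x heading -0.128
P,R=tool(s)
def pose(head,tilt): return Ro.from_euler("z",head)*Ro.from_quat([1,0,0,0])*Ro.from_euler("y",tilt)
for t in(.26,-.26): print(t,pose(-.128,t).apply([0,0,1]))
```

```text
t 11.75 pos [ 0.3731 -0.3776  0.2372] xhead 0.2461 ez [-0.002 -0.002 -1.   ] F [ 0.1 -0.5  0.4] w 0.502 g 0.0 q [-0.93 -0.17  1.84 -0.    1.46  0.39]
(np.float64(469.09394313967863), np.float64(264.55253399258345)) 0.04139933069508949 q 1.1475845675406924
(np.float64(470.6421568627451), np.float64(264.93504901960785)) 0.04165932559766624 q 1.0560063425917616
[ 9.92439740e-01  1.22726000e-01 -1.06812387e-03  7.42178796e-04]
0.26 [ 0.25497742 -0.03281653 -0.96638998]
-0.26 [-0.25497742  0.03281653 -0.96638998]
```

The lever is at q≈1.06–1.08, well inside the band. Now to the mirror.

Run:
```python
from h import *
from plant import manip
s=manip.state();print(to(s,[.6036,.036,.237])/18)
```

```text
[ 1.79055556e+00 -1.91611111e+00 -5.55555556e-04]
```

Emit:
move_arm(rows=[[1.79,-1.92,0,0,0,0,0],[1.79,-1.92,0,0,0,0,0],[1.79,-1.92,0,0,0,0,0],[1.79,-1.92,0,0,0,0,0],[1.79,-1.92,0,0,0,0,0],[1.79,-1.92,0,0,0,0,0],[1.79,-1.92,0,0,0,0,0],[1.79,-1.92,0,0,0,0,0],[1.79,-1.92,0,0,0,0,0],[1.79,-1.92,0,0,0,0,0],[1.79,-1.92,0,0,0,0,0],[1.79,-1.92,0,0,0,0,0],[1.79,-1.92,0,0,0,0,0],[1.79,-1.92,0,0,0,0,0],[0,0,0,0,0,7.1,0],[0,0,0,0,0,7.1,0],[0,0,0,0,0,7.1,0],[0,0,0,0,5,0,0],[0,0,0,0,5,0,0],[0,0,0,0,5,0,0]])

```text
time: 13.47
tool_pos: [0.5548, -0.053, 0.2374]
tool_rot: [0.008, 0.989, -0.059, 0.133]
contact_force: [0.2, -0.9, 0.3]
gripper_width: 0.503
grasp_force: 0.0
```

```bash
cat >> h.py <<'E'
def pose(head,tilt): return Ro.from_euler("z",head)*Ro.from_quat([1,0,0,0])*Ro.from_euler("y",tilt)
E
python3 - <<'E'
from h import *
from plant import manip
s=manip.state();show(s);P,R=tool(s);print(to(s,[.6036,.036,.237]),np.degrees((R.inv()*pose(-.128,.26)).as_rotvec()),to(s,[.626,.033,.150]))
E
```

```text
t 13.47 pos [ 0.5548 -0.053   0.2374] xhead -0.1196 ez [ 0.262 -0.031 -0.965] F [ 0.2 -0.9  0.3] w 0.503 g 0.0 q [-0.24 -0.27  1.95  0.04  1.2   1.44]
[ 3.64 -9.42  1.04] [-0.14348931 -0.39693241  0.46410995] [ 3.52 -9.39 10.02]
```

Emit:
move_arm(rows=[[0.9,-2.35,0.25,0,0,0.4,0],[0.9,-2.35,0.25,0,0,0,0],[0.9,-2.35,0.25,0,0,0,0],[0.9,-2.35,0.25,0,0,0,0],[0,0,0,0,0,0,0],[0,0,1.5,0,0,0,0],[0,0,1.5,0,0,0,0],[0,0,1.5,0,0,0,0],[0,0,1.5,0,0,0,0],[0,0,0,0,0,0,0],[0,0,0,0,0,0,0]])

```text
time: 14.38
tool_pos: [0.6176, 0.0331, 0.1775]
tool_rot: [0.007, 0.99, -0.063, 0.129]
contact_force: [-0.1, -0.0, 0.7]
gripper_width: 0.501
grasp_force: 0.0
```

Run:
```python
from h import *
from plant import manip
import cv2
s=manip.state();show(s);P,R=tool(s);print(to(s,[.626,.033,.150]),np.degrees((R.inv()*pose(-.128,.26)).as_rotvec()))
a=manip.grab_frame("top")["img"][180:255,260:360];b=manip.grab_frame("scene")["img"][180:280,270:400]
W=np.zeros((600,800,3),np.uint8);a=cv2.resize(a,None,fx=4,fy=4,interpolation=2);b=cv2.resize(b,None,fx=3,fy=3,interpolation=2)
W[:300,:400]=a;W[:300,400:790]=b;cv2.imwrite("pics/m1.png",W[:300])
```

```text
t 14.38 pos [0.6176 0.0331 0.1775] xhead -0.1277 ez [ 0.255 -0.031 -0.966] F [-0.1 -0.   0.7] w 0.501 g 0.0 q [-0.06 -0.06  1.86 -0.02  1.08  1.64]
[ 0.1  -0.09  2.87] [-0.10992461  0.01630581  0.01765608]
```

View pics/m1.png

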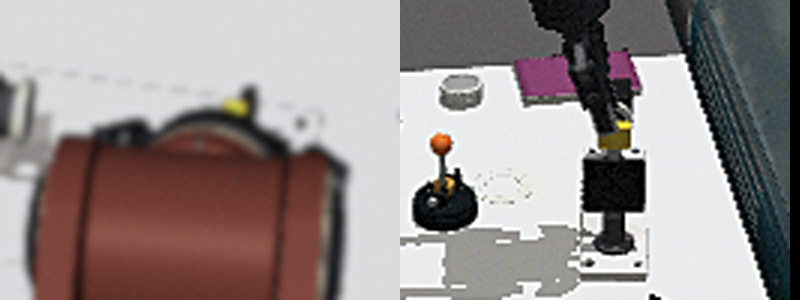

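The fingers (scene crop, about (600,125)) stand just above and on either side of the yellow knob, and the lamp is clear. I descend and close.

Emit:
move_arm(rows=[[0.1,0,1,0,0,0,0],[0,0,1,0,0,0,0],[0,0,0.8,0,0,0,0],[0,0,0,0,0,0,0],[0,0,0,0,0,0,-0.3],[0,0,0,0,0,0,-0.6],[0,0,0,0,0,0,-1],[0,0,0,0,0,0,-1],[0,0,0,0,0,0,-1],[0,0,0,0,0,0,-1],[0,0,0,0,0,0,-1]])

```text
time: 15.4
tool_pos: [0.6264, 0.0323, 0.1517]
tool_rot: [0.007, 0.989, -0.063, 0.131]
contact_force: [0.2, 5.7, -0.6]
gripper_width: 0.155
grasp_force: 60.4
```

Run:
```python
from h import *
from plant import manip
s=manip.state();show(s);P,R=tool(s);print(s["ft_torque"].round(2))
# target heading
print("plan: rotvec about tool axes per row for world-z +0.0592 rad x10")
w=R.inv().apply([0,0,np.degrees(.0592)]);print(w)
```

```text
t 15.4 pos [0.6264 0.0323 0.1517] xhead -0.1281 ez [ 0.257 -0.03  -0.966] F [ 0.2  5.7 -0.6] w 0.155 g 60.4 q [-0.06 -0.01  1.86 -0.02  1.03  1.64]
[0.61 0.11 0.21]
plan: rotvec about tool axes per row for world-z +0.0592 rad x10
[ 0.87927181 -0.00932821 -3.27595002]
```

Gripped (60 N). I refine the target angle by fitting the rig edges and the ball in the first top image.

Run:
```python
from h import *
import cv2
im=d["top"]["img"];g=cv2.cvtColor(im,cv2.COLOR_BGR2GRAY).astype(float)
h=cv2.cvtColor(im,cv2.COLOR_BGR2HSV)
m=(h[...,0]<14)&(h[...,1]>150)&(h[...,2]>120);m[:275]=0;m[300:]=0;m[:,:262]=0;m[:,295:]=0
ys,xs=np.nonzero(m);print("ball box",xs.min(),xs.max(),ys.min(),ys.max(),xs.mean(),ys.mean(),m.sum())
b=onz("top",(xs.min()+xs.max())/2,(ys.min()+ys.max())/2,.09);print(b,onz("top",xs.mean(),ys.mean(),.09))
def edge(us,v0,sl,k):
    P=[]
    for u in us:
        c=v0+sl*(u-us[0]);vs=np.arange(int(c)-4,int(c)+5);w=np.clip(np.median(g[vs,u])-g[vs,u]-3,0,None)
        if w.sum()>0:P.append(onz("top",u,(w*vs).sum()/w.sum(),.012 if k else 0))
    P=np.array(P);c=P.mean(0);r=np.linalg.svd(P-c)[2][0];r*=np.sign(r[1])
    e=np.abs((P-c)@[-r[1],r[0]]);P=P[e<.003];c=P.mean(0);r=np.linalg.svd(P-c)[2][0];r*=np.sign(r[1]);print(len(P),"dir",np.arctan2(r[1],r[0]),c,"rms",e.std());return
edge(np.arange(272,314),185+205/5,.146,1)
edge(np.arange(270,315),185+63/5,.153,1)
```

```text
ball box 271 280 283 291 275.0 287.22033898305085 59
[0.45244078 0.13158625] [0.45188712 0.13276672]
42 dir 1.4489486022706566 [0.60006515 0.10120772] rms 0.00021672340288557957
37 dir 1.447305140398996 [0.67149501 0.10606804] rms 0.001297463447746562
```

Emit:
move_arm(rows=[[0,0,0,0.89,0,-3.3,-1],[0,0,0,0.89,0,-3.3,-1],[0,0,0,0.89,0,-3.3,-1],[0,0,0,0.89,0,-3.3,-1],[0,0,0,0.89,0,-3.3,-1],[0,0,0,0.89,0,-3.3,-1],[0,0,0,0.89,0,-3.3,-1],[0,0,0,0.89,0,-3.3,-1],[0,0,0,0.89,0,-3.3,-1],[0,0,0,0.89,0,-3.3,-1],[0,0,0,0,0,0,-1],[0,0,0,0,0,0,-1],[0,0,0,0,0,0,-1],[0,0,0,0,0,0,-1]])

```text
time: 16.57
tool_pos: [0.6266, 0.0314, 0.1517]
tool_rot: [-0.031, 0.964, 0.23, 0.128]
contact_force: [1.5, -0.1, 0.5]
gripper_width: 0.152
grasp_force: 60.3
```

Run:
```python
from h import *
from plant import manip
import cv2
s=manip.state();show(s);P,R=tool(s);print(s["ft_torque"].round(2),np.degrees((R.inv()*pose(.468,.26)).as_rotvec()))
a=manip.grab_frame("top")["img"][180:255,260:360];b=manip.grab_frame("scene")["img"][190:270,300:380]
W=np.zeros((400,800,3),np.uint8);a=cv2.resize(a,None,fx=4,fy=4,interpolation=2);b=cv2.resize(b,None,fx=5,fy=5,interpolation=2)
W[:300,:400]=a;W[:400,400:]=b;cv2.imwrite("pics/m2.png",W)
```

```text
t 16.57 pos [0.6266 0.0314 0.1517] xhead 0.4677 ez [ 0.232  0.118 -0.965] F [ 1.5 -0.1  0.5] w 0.152 g 60.3 q [-0.13  0.    1.85  0.17  1.08  0.91]
[-0.2  -0.16 -0.04] [-0.05137111 -0.20083427 -0.01714487]
```

View pics/m2.png

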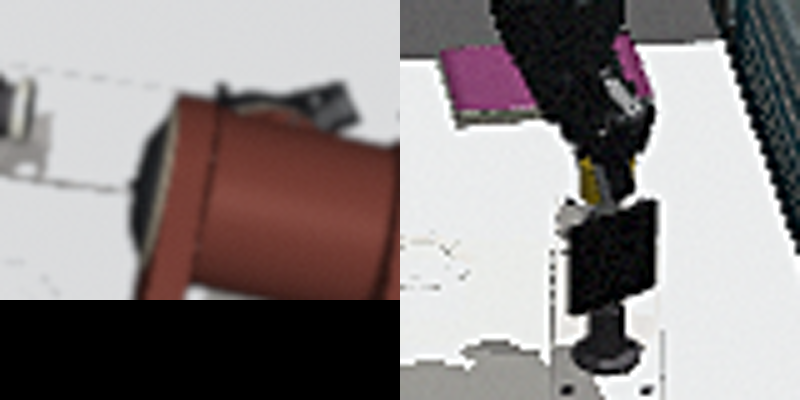

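The mirror has turned with the tool (heading 0.468 against a target of 0.468), and the grip is firm. I hold still briefly and hand in.

Emit:
move_arm(rows=[[0,0,0,0,0,0,-1],[0,0,0,0,0,0,-1],[0,0,0,0,0,0,-1],[0,0,0,0,0,0,-1],[0,0,0,0,0,0,-1],[0,0,0,0,0,0,-1]])

```text
time: 17.17
tool_pos: [0.6265, 0.0314, 0.1517]
tool_rot: [-0.031, 0.964, 0.23, 0.128]
contact_force: [2.1, -2.5, 0.9]
gripper_width: 0.154
grasp_force: 60.4
```

Run:
```python
from h import *
from plant import manip
show(manip.state());print(manip.job_done())
```

```text
t 17.17 pos [0.6265 0.0314 0.1517] xhead 0.4683 ez [ 0.232  0.119 -0.965] F [ 2.1 -2.5  0.9] w 0.154 g 60.4 q [-0.13  0.    1.85  0.17  1.08  0.91]
the job is handed in; nothing more can be done
None
```

I handed the job in at 17.2 s with no verdict returned: by camera the lever stands at about 1.06–1.08 rad (band 1.01–1.19), and the mirror is held by its knob at the angle I computed for the ball, but I could not see the reflection itself.

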